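# Switch off the lunch warmer and take off its hot lid with the lid lifter

## Robot

A 7-joint arm with a two-finger parallel gripper is mounted at the origin on a cart in front of the work surface, level with it; the furniture and walls round the work are solid. World frame = base frame: x ahead of the robot, y to its left, z up, the work surface at z = 0. Lengths are in m, angles in rad, forces in N, time in s.
With the tool pointing down it reaches from about 0.425 to 0.825 m from the base axis. Payload 3.6 kg.
Tool frame: the origin (TCP) lies on the centre line of the jaws, within the pads' length; the fingertips stand 17 mm ahead of it and the grasp point (between the pads) lies 2 mm behind it; z points along the fingers, y is the line along which they close (so a half turn about z gives the same grasp; the last joint's range is limited). The gripper opens to 93 mm and grips with 3 to 60 N. Pads are 15 mm wide; open, the fingers measure 128 mm over their backs; the gripper's body (75 mm by 188 mm) begins 65 mm behind the grasp point.
Start: joints at [-0.026, 0.615, -0.013, 1.423, 0.008, 1.103, -0.04], TCP at [0.65, 0, 0.236] pointing down, gripper open.
Joint ranges: [-3.12, 3.12], [-0.3, 2.06], [-1.34, 1.32], [0.26, 2.42], [-1.36, 4.5], [0.01, 1.98], [-2.84, 2.84]. Speed limits (rad/s): [2.79, 2.79, 3.14, 3.14, 3.14, 3.14, 3.14].

## Interface

Orientations are given as [roll, pitch, yaw] about the fixed x, y, z axes, in that order (R = Rz(yaw) Ry(pitch) Rx(roll)).
In Python, from cell import manip gives the robot as it stands.
- The arm moves only by the shell command python3 -m jog 'ROWS' [OPENING] [FORCE]. ROWS is JSON, a list of rows, each a list of 6 numbers: the shift along the tool's x, y, z in mm, then the turn, a rotation vector about the tool's x, y, z in rad. A call has 1 to 20 rows; each row is the pose to reach, as a shift and turn from the pose commanded when the call began, along the tool's axes at that moment; what a row does not reach only later rows make up. A row lasts 1/8 s, in which the tool goes at most 62.5 mm and 10.7 degrees, less where a joint would pass 70% of its speed; a pose out of reach is approached as far as the arm can. A call with a gripper value outside its range is refused whole. OPENING is the opening, from 0 (shut) to 1 (fully open), set as the call begins (- or left out, the last holds). The fingers move at their own pace and stop on an object; FORCE is the grip in N (left out, the last holds). Time passes only in rows, so rows that repeat a pose let the fingers close. It gives the time, the measured TCP pose, the force, the opening and the grip force at its end, in the units of the state.
- manip.read_state(): the state, without advancing time (a new reading comes with each control period).
- manip.camera(name): name is "scene" or "side" or "wrist"; returns (picture, depth): 480x640x3 uint8, blue, green, red; 480x640 float32, m along the optical axis (not along the pixel's ray), 0 where there is no reading.
- manip.camera_params(name): a dict with "fov_y" (degrees; the focal length in pixels is half the picture's height over the tangent of half this angle, whatever the lens; pixels are square), "cx", "cy" (the principal point, pixels), "T" (4x4, takes a point from camera to world coordinates); the wrist camera has in their place "mount" (4x4, takes a point from camera to tool coordinates, whose origin is the TCP and whose axes are the flange's). Camera axes: x right, y down, z forward; pixel columns grow to the right and rows downward; lengths in m; the calibration is good to about 2 mm. A picture is of the moment at which its call begins: read the wrist's pose just before it. camera_params takes no time and is no camera call.
- manip.sign_off(): hands the job in; it is judged then, once.
The state is a dict: "time": time; "qpos": joint angles; "joint_velocities": joint speeds; "joint_torque": joint torques, N m; "ee_pos": TCP position; "ee_rot": TCP orientation; "force": force on the tool from outside, world axes, zero at the start; "moment": the same for the moment, N m; "width": finger opening in m; "finger_force": force on a finger pad.
Only numpy, scipy, OpenCV 4.12 (cv2) and the standard library are available. Lean on these libraries where they do the work, as an engineer would, in place of code of your own. Each camera call takes 0.05 s, during which the arm holds its last target. There are 200 camera calls.

## Task

Switch the lunch warmer off: pull its dial up to unlock it, turn it to OFF and push it fully back down. Then lift the hot lid by its loop with the lid lifter, keeping it level and never touching it with the gripper or arm, set it down gently in the middle of the cork trivet, and hang the lifter back in its stand. Leave everything else on the desk where it is.

Things in the scene. Friction and masses are not known exactly. Their poses are not given: they have to be found in the camera images.
- warmer: White electric lunch warmer, fixed. Origin on the desk; local -x is the side of its control nose. Round pot: axis at local x = +40 mm, y = 0, outer radius 65, inner 60, rim 70 mm high (with 4 tiny nubs); two lugs stick out 10 mm at its sides (local +-y), 52 mm high. Box-shaped nose: 62 mm wide, top 36 mm high, local x = -20 to -105 mm; it carries the dial, axis upright, at local x = -75 mm, y = 0.
- dial_grip (a point): On the dial's axis at grip height (66 mm above the desk with the dial down). Black disc, radius 18 mm, top 44 mm above the desk, with an upright grip bar 38 mm long, 14 thick, top 75 mm above the desk (dial down). The point turns with the dial: x along the bar; a white line marks the bar's -x end. At OFF the bar is parallel to the warmer's x axis, white line at the black dot at the nose's free end.
- dial (a joint): Dial angle, rad: 0 is OFF (a stop), 1.1 to 1.45 (far stop) is the heat range, where it starts. Grows anticlockwise from above, so turn clockwise to OFF. Friction 0.03 N m, stays where left. While down, a lock bars the way between heat range and OFF; it is free when pulled up over 8 mm, and goes down again only within about 0.1 rad of OFF or in the heat range.
- dial_pull (a joint): How far the dial is pulled up, m: 0 fully down, 0.010 fully up (a stop). Sliding friction about 3 N; it stays where it is left.
- lid: Loose round steel lid, 0.2 kg (varies), hot: only the lifter may touch it. Origin at the centre of its underside, z up. A plug (radius 57 mm, 8 deep) sits in the pot's mouth under a flange of radius 64 mm; the slightly domed top is 17 mm above the origin. Seated on the pot, the origin is 62 mm above the desk. Lying on the trivet it rests on the plug.
- lid_loop (a point): Middle of the lid's loop: centre of a round bar 8 mm thick along the lid's y axis, over the lid's centre, 50 mm above the lid's origin. It stands on two posts at y = +-34 mm; under the bar 60 mm clear width and 29 mm clear height. The lid tips if lifted more than about 12 mm off this middle.
- lifter: Lid lifter, 0.16 kg. Origin at the centre of its wooden cross handle (16 mm in x, 120 along y, 20 tall), z up. A flat steel shank (6 mm in x, 16 in y) goes straight down from it to a flat tongue that points to +x. At the start it hangs by the handle in the stand, axes parallel to the stand's.
- lifter_tongue (a point): Where the lid's bar should lie: on the tongue's top face, lifter x = +11 mm, y = 0, 98 mm below the lifter's origin. The tongue is 26 mm wide (y), 4 thick, from lifter x = -3 to +22 mm; a lip at its end (x = 19 to 22) rises 8 mm above the top face, so a bar lies between shank and lip (x = 3 to 19 mm).
- stand: Dark steel stand, fixed, origin on the desk under its middle. Base plate 90 x 130 mm, 8 thick; two posts (34 x 12 mm) at local y = +-50 mm whose tops, 125 mm high, carry the ends of the lifter's handle between ears 24 mm apart in x and 11 mm high. The space between the posts (88 mm) is open.
- stand_rest (a point): Where the lifter's origin lies when it hangs in the stand: 135 mm above the desk, over the stand's middle.
- trivet: Round cork trivet fixed to the desk, radius 85 mm, 10 mm thick. Origin at the centre of its underside.
- trivet_top (a point): Centre of the trivet's top face, 10 mm above the desk.
- shelf_edge (a point): Point on the lower front edge of the bookshelf that overhangs the whole back of the desk: edge along y at x = 0.69 m, underside 0.38 m above the desk, packed with files up to 0.74 m. Keep the wrist and gripper in front of it.
- card_reader: Bystander, loose: black card payment terminal with a paper slip, 157x68 mm, 137 tall. Origin at the centre of its underside. Leave it alone.
- pen_pot_1: Bystander, loose: dark pot full of pens, 86x82 mm, 147 tall. Origin at the centre of its underside. Leave it alone.
- glue_stick: Bystander, loose: upright glue stick with red cap, 26 mm thick, 97 tall. Origin at the centre of its underside. Leave it alone.
- rubber_stamp: Bystander, loose: wooden hand stamp, 27x62 mm, 77 tall. Origin at the centre of its underside. Leave it alone.
- calculator: Bystander, loose: pale desk calculator, 112x70 mm, 19 tall. Origin at the centre of its underside. Leave it alone.
- eraser: Bystander, loose: small block eraser in a sleeve, 23x46 mm, 13 tall. Origin at the centre of its underside. Leave it alone.

How it is judged:
By the outcome, as a careful person would: the job done as asked, in the order asked, and still so for the second after the job is handed in, with the robot touching nothing.
It also fails if it takes over 72 s, if anything falls off the work surface, if the arm or the gripper's body presses on something with over 40 N, if the wrist force passes 120 N, or if a joint passes its speed limit or range.

## Working session

There is one attempt and no reset: what is moved stays moved. The work goes in short steps, Python scripts to look and compute and a shell command to move; the robot and the scene stay as the last step left them, time stands still between calls to the robot, and variables do not carry over. Pictures are saved under pics/ and viewed, at most 10 in all, crops included, and the job is handed in when it is done.

```bash
ls; mkdir -p pics; cat > h.py <<'E'
import numpy as np, cv2
from cell import manip
from scipy.spatial.transform import Rotation as R
def grab(n,f=None):
    s=manip.read_state(); im,d=manip.camera(n); p=manip.camera_params(n)
    if f: cv2.imwrite('pics/'+f,im)
    T=np.array(p['T']) if 'T' in p else None
    if T is None:
        B=np.eye(4); B[:3,:3]=R.from_euler('xyz',s['ee_rot']).as_matrix(); B[:3,3]=s['ee_pos']; T=B@np.array(p['mount'])
    fl=240/np.tan(np.radians(p['fov_y'])/2)
    v,u=np.mgrid[:480,:640]
    P=np.stack([(u-p['cx'])/fl*d,(v-p['cy'])/fl*d,d],-1)@T[:3,:3].T+T[:3,3]
    P[d<=0]=np.nan
    return im,d,P,T,fl,p
E
python3 - <<'E'
from h import *
for n in ['scene','side','wrist']:
    im,d,P,T,fl,p=grab(n,n+'0.png'); np.savez('/tmp/'+n,P=P,im=im); print(n,T.round(3).tolist(),fl,{k:v for k,v in p.items() if k not in('T','mount')})
print(manip.read_state())
E
```

```text
pics
scene [[-0.551, -0.488, 0.677, -0.192], [-0.835, 0.326, -0.444, 0.494], [-0.004, -0.81, -0.587, 0.858], [0.0, 0.0, 0.0, 1.0]] 437.6231913235722 {'fov_y': 57.48222542402961, 'cx': 322.0526219241741, 'cy': 241.09940769070312}
side [[0.992, -0.079, 0.095, 0.43], [-0.12, -0.458, 0.881, -1.02], [-0.026, -0.886, -0.464, 0.767], [0.0, 0.0, 0.0, 1.0]] 521.636918123043 {'fov_y': 49.413385000844286, 'cx': 318.6772600365699, 'cy': 243.18490522119058}
wrist [[1.0, 0.0, -0.003, 0.649], [-0.0, -0.967, -0.253, 0.07], [-0.003, 0.253, -0.967, 0.384], [0.0, 0.0, 0.0, 1.0]] 387.9820933275726 {'fov_y': 63.48064767127447, 'cx': 320.8141708525277, 'cy': 238.55989941567617}
{'time': 0.15, 'qpos': array([-0.0265312 ,  0.6156822 , -0.01263073,  1.42447289,  0.00810395,
        1.10339151, -0.04038609]), 'joint_velocities': array([ 1.29897662e-04, -1.97176794e-03,  1.19127377e-03, -4.91452661e-03,
       -1.08979006e-04, -6.68094617e-05, -2.73368891e-04]), 'joint_torque': array([ 1.13936116e-03, -4.59350109e+01,  2.09416850e-01, -1.65943640e+01,
       -6.11101720e-02,  1.81601685e-02,  1.63591380e-04]), 'ee_pos': array([6.49454352e-01, 4.29228541e-05, 2.34776058e-01]), 'ee_rot': array([-3.13968867e+00,  1.03161909e-05,  1.57091840e+00]), 'force': array([ 0.80202181, -0.11452443, -0.89526399]), 'moment': array([-0.00265822,  0.00500851, -0.04589964]), 'finger_force': 0.0, 'width': 0.09293603281553807}
```

View pics/scene0.png

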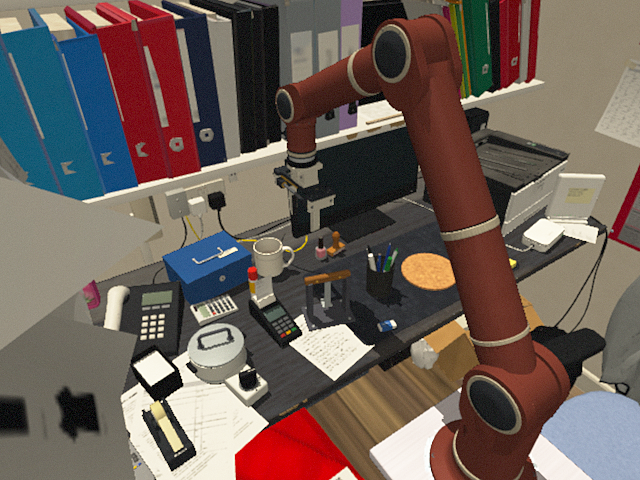

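View pics/side0.png

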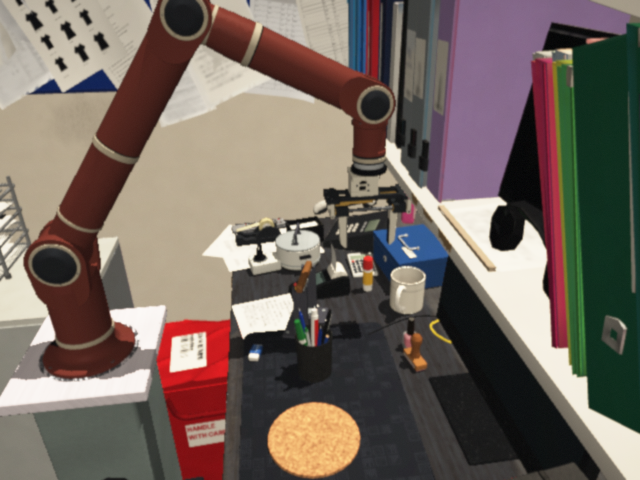

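The scene view shows the lid at about (217,350), the dial at (248,380), the lifter and stand at (328,295) and the trivet at (428,272). The side view confirms this layout, with the trivet at (314,438). Next I measure positions from depth.

```bash
cat > m.py <<'E'
from h import *
D={n:np.load(f'/tmp/{n}.npz') for n in('scene','side')}
def box(n,u0,u1,v0,v1,z0,z1):
    P=D[n]['P'][v0:v1,u0:u1].reshape(-1,3); I=D[n]['im'][v0:v1,u0:u1].reshape(-1,3)
    k=(P[:,2]>z0)&(P[:,2]<z1); return P[k],I[k]
def rep(t,P):
    if len(P)<5: print(t,len(P)); return
    r=cv2.minAreaRect((P[:,:2]*1000).astype(np.float32)); c=cv2.minEnclosingCircle((P[:,:2]*1000).astype(np.float32))
    print(t,len(P),'med',np.median(P,0).round(4),'rect',np.round(r[0],1),np.round(r[1],1),round(r[2],1),'circ',np.round(c[0],1),round(c[1],1))
for n,w in (('scene',(180,255,310,395)),('side',(265,325,220,275))):
    rep(n+' lid',box(n,*w,.058,.085)[0]); rep(n+' loop',box(n,*w,.104,.12)[0])
for n,w in (('scene',(225,275,362,400)),('side',(240,280,238,280))):
    P,I=box(n,*w,.05,.085); k=I.max(1)<90; rep(n+' dial',P[k]); rep(n+' nose',box(n,*w,.03,.041)[0])
for n,w in (('scene',(295,360,262,300)),('side',(285,320,255,300))):
    P,I=box(n,*w,.12,.16); k=(I[:,2]>I[:,0]*1.8+10); rep(n+' handle',P[k])
    rep(n+' standtops',box(n,*w,.118,.14)[0])
for n,w in (('scene',(390,460,245,300)),('side',(260,370,395,480))):
    P,I=box(n,*w,.002,.02); k=(I[:,2]>I[:,0]*1.5+20); rep(n+' trivet',P[k])
E
python3 m.py
python3 - <<'E'
import cv2
a=cv2.imread('pics/scene0.png')[250:420,170:410]; b=cv2.imread('pics/wrist0.png')
a=cv2.resize(a,(800,567),interpolation=cv2.INTER_CUBIC); cv2.imwrite('pics/c0.png',a)
E
```

```text
scene lid 2110 med [0.4925 0.3281 0.0753] rect [487.7 332.5] [128.7 177.4] 78.8 circ [480.4 320.9] 95.3
scene loop 121 med [0.511  0.3292 0.1128] rect [512.  327.4] [74.8 10.6] 80.0 circ [512.  327.4] 37.4
side lid 1036 med [0.5119 0.3102 0.0765] rect [512.2 372.6] [251.3 181.3] 89.6 circ [506.8 380.9] 134.1
side loop 53 med [0.512  0.302  0.1161] rect [517.8 209.1] [ 23.5 306.8] 2.7 circ [527.3 209.6] 153.4
scene dial 181 med [0.3953 0.3042 0.0693] rect [399.3 301.6] [38.1 16.1] 82.0 circ [398.3 301.8] 19.1
scene nose 636 med [0.4044 0.3141 0.0347] rect [412.9 304.6] [89.3 61.5] 12.8 circ [414.5 304.3] 51.3
side dial 55 med [0.4009 0.2852 0.0656] rect [400.  297.5] [38.4 13.8] 78.8 circ [402.5 297. ] 19.7
side nose 281 med [0.4193 0.2884 0.0367] rect [396.6 363.9] [ 84.2 199.7] 13.7 circ [396.3 364.3] 104.3
scene handle 344 med [0.502  0.0259 0.1411] rect [508.2  21.2] [116.9  28.1] 72.3 circ [499.8  23.9] 58.5
scene standtops 262 med [0.4988 0.0255 0.1326] rect [504.6  21.9] [117.3  37.7] 73.5 circ [500.9  23.1] 58.7
side handle 224 med [0.5023 0.0033 0.1448] rect [502.2  17.5] [117.7  20.7] 72.1 circ [504.5  16.8] 58.9
side standtops 216 med [ 0.5013 -0.0277  0.13  ] rect [504.   17.1] [118.1  33.8] 73.0 circ [509.5  15.8] 59.6
scene trivet 1579 med [ 0.4815 -0.3291  0.0088] rect [ 490.3 -332.3] [153.1 180.9] 52.3 circ [ 486.  -339.7] 91.6
side trivet 5597 med [ 0.4824 -0.346   0.0109] rect [ 483.7 -333.8] [171.8 178.2] 0.5 circ [ 484.1 -334. ] 90.0
```

View pics/c0.png

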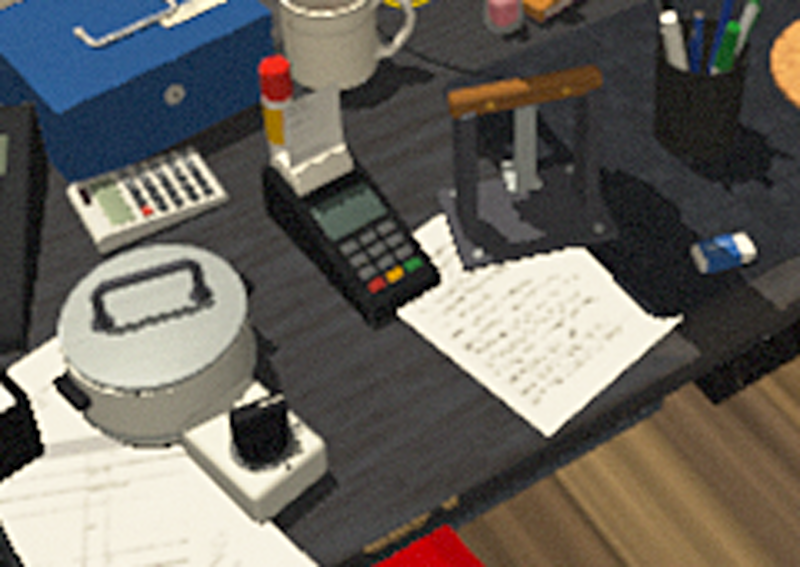

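```bash
cat >> m.py <<'E'
print('----')
def pca(t,P):
    c=P[:,:2].mean(0); w,V=np.linalg.eigh(np.cov((P[:,:2]-c).T)); v=V[:,1]; print(t,len(P),c.round(4),np.degrees(np.arctan2(v[1],v[0])).round(1)%180)
pca('loop',box('scene',180,255,310,395,.104,.12)[0])
P,I=box('scene',225,275,362,400,.062,.085); pca('dial',P[I.max(1)<90])
P,I=box('scene',295,360,262,300,.138,.16); pca('handle sc top',P[I[:,2]>I[:,0]*1.8+10])
P,I=box('side',285,320,255,300,.138,.16); pca('handle si top',P[I[:,2]>I[:,0]*1.8+10])
a=np.radians(-18); ex=np.array([np.cos(a),np.sin(a)]); ey=np.array([-ex[1],ex[0]])
for n in D:
    P=D[n]['P'].reshape(-1,3); q=(P[:,:2]-[.5035,.0195]); X=q@ex;Y=q@ey
    for z0,z1 in((.015,.03),(.03,.05),(.05,.09),(.09,.12)):
        k=(abs(Y)<.03)&(abs(X)<.04)&(P[:,2]>z0)&(P[:,2]<z1)
        if k.sum(): print(n,z0,k.sum(),'X',np.percentile(X[k],[2,50,98]).round(3),'Y',np.percentile(Y[k],[2,50,98]).round(3))
lid=box('scene',180,255,310,395,.066,.085)[0]; lid=lid[np.hypot(lid[:,0]-.512,lid[:,1]-.327)<.075]; rep('lidflange',lid)
# card reader / others
P=D['scene']['P']
k=(P[...,2]>.09)&(P[...,2]<.2)&(abs(P[...,1])<.3)&(P[...,0]<.68)&(P[...,0]>.3)
n,l,s,c=cv2.connectedComponentsWithStats(k.astype(np.uint8))
for i in range(1,n):
    if s[i,4]>25: q=P[l==i]; print(s[i],np.nanmin(q,0).round(3),np.nanmax(q,0).round(3))
E
python3 m.py | sed -n '/----/,$p'
```

```text
----
loop 121 [0.5109 0.3283] 78.4
dial 126 [0.3972 0.3037] 77.5
handle sc top 231 [0.5029 0.0239] 72.7
handle si top 194 [0.5032 0.0101] 72.5
scene 0.03 62 X [-0.004  0.002  0.021] Y [-0.01   0.007  0.015]
scene 0.05 68 X [-0.005 -0.001  0.001] Y [-0.005  0.002  0.01 ]
scene 0.09 45 X [-0.005 -0.001  0.001] Y [-0.004  0.003  0.01 ]
side 0.03 25 X [0.006 0.011 0.021] Y [-0.014 -0.     0.014]
side 0.09 7 X [-0.001  0.002  0.004] Y [-0.007 -0.004  0.   ]
lidflange 1815 med [0.4992 0.3315 0.0758] rect [510.8 327.7] [128.1 128.2] 8.0 circ [511.2 326.7] 65.8
[367 243  32  33 465] [ 0.464 -0.199  0.09 ] [ 0.549 -0.116  0.148]
[305 270  47  30 627] [ 0.47  -0.035  0.09 ] [0.537 0.079 0.147]
[255 275  18  20 215] [0.588 0.133 0.09 ] [0.6   0.184 0.137]
[226 328   6   9  30] [0.5   0.29  0.091] [0.508 0.299 0.115]
```

```bash
python3 -m jog '[[20,-15,0,0,0,0],[55,-45,0,0,0,0.03],[95,-80,0,0,0,0.06],[135,-115,0,0,0,0.09],[180,-150,0,0,0,0.12],[220,-185,0,0,0,0.15],[260,-215,0,0,0,0.175],[285,-237,0,0,0,0.175],[301,-250,0,0,0,0.175],[301,-250,0,0,0,0.175],[301,-250,0,0,0,0.175]]' 0.36 20
python3 - <<'E'
from h import *
im,d,P,*_=grab('wrist','w1.png'); np.savez('/tmp/w1',P=P,im=im)
s=manip.read_state(); print(s['time'],s['ee_pos'],s['ee_rot'],s['width'],s['qpos'].round(2))
for t,z0,z1 in(('dial',.066,.082),('loop',.106,.122)):
    k=(P[...,2]>z0)&(P[...,2]<z1)
    if t=='dial': k&=np.hypot(P[...,0]-.399,P[...,1]-.301)<.027; k&=im.max(2)<110
    else: k&=np.hypot(P[...,0]-.511,P[...,1]-.327)<.05
    q=(P[k][:,:2]*1000).astype(np.float32); 
    if len(q)>5: print(t,len(q),cv2.minAreaRect(q))
E
```

```text
time: 1.52
ee_pos: [0.4008, 0.2999, 0.2355]
ee_rot: [3.141, 0.001, 1.394]
force: [-0.3, 0.5, -0.5]
width: 0.0333
finger_force: 0.0
1.575 [0.40095402 0.29966104 0.23555078] [3.14114727e+00 8.04930584e-04 1.39336359e+00] 0.03317040656779322 [-0.67  0.38 -0.02  1.85  0.01  0.91 -0.87]
dial 735 ((400.7974853515625, 302.3310241699219), (38.24692916870117, 13.9703950881958), 81.99451446533203)
loop 1319 ((512.7848510742188, 327.68267822265625), (75.32489776611328, 8.487417221069336), 78.78045654296875)
```

View pics/w1.png

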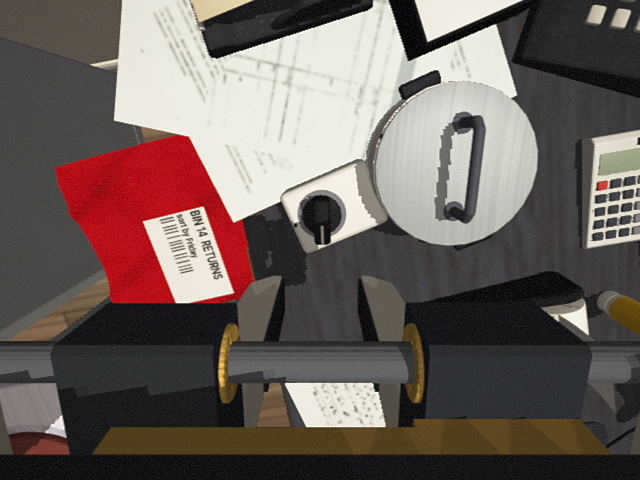

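The wrist view shows the dial at (322,215), white line towards -y, with the bar at 82°; the loop is at (470,165) at 78.8°. Descending on the dial.

```bash
python3 -m jog '[[1,-0.5,15,0,0,-0.02],[2.2,-0.8,45,0,0,-0.037],[2.2,-0.8,80,0,0,-0.037],[2.2,-0.8,115,0,0,-0.037],[2.2,-0.8,145,0,0,-0.037],[2.2,-0.8,160,0,0,-0.037],[2.2,-0.8,168,0,0,-0.037],[2.2,-0.8,168,0,0,-0.037]]'
python3 -m jog '[[0,0,0,0,0,0],[0,0,0,0,0,0],[0,0,0,0,0,0],[0,0,0,0,0,0]]' 0 30
```

```text
time: 2.58
ee_pos: [0.4, 0.3032, 0.0678]
ee_rot: [3.141, -0.0, 1.432]
force: [0.1, 0.0, 0.0]
width: 0.0339
finger_force: 0.0
time: 3.08
ee_pos: [0.4018, 0.3035, 0.0685]
ee_rot: [3.138, -0.002, 1.432]
force: [4.2, -0.9, 2.3]
width: 0.0139
finger_force: 30.0
```

```bash
python3 -m jog '[[0,1.5,-4,0,0,0],[0,1.5,-8,0,0,0],[0,1.5,-11,0,0,0],[0,1.5,-12,0,0,0],[0,1.5,-12,0,0,0]]' - 40
```

```text
time: 3.7
ee_pos: [0.4018, 0.3034, 0.0787]
ee_rot: [3.14, -0.001, 1.433]
force: [6.4, 0.9, -12.9]
width: 0.0137
finger_force: 40.0
```

```bash
python3 -m jog '[[0,2,-11.5,0,0,0.06],[0,2,-11.5,0,0,0.2],[0,2,-11.5,0,0,0.35],[0,2,-11.5,0,0,0.5],[-0.5,2,-11.5,0,0,0.65],[-0.5,2,-11.5,0,0,0.8],[-0.5,2,-11.5,0,0,0.95],[-1,2,-11.5,0,0,1.08],[-1,2,-11.5,0,0,1.17],[-1,2,-11.5,0,0,1.23],[-1,2,-11.5,0,0,1.24],[-1,2,-11.5,0,0,1.24]]'
```

```text
time: 5.2
ee_pos: [0.4007, 0.3016, 0.0865]
ee_rot: [3.138, 0.004, 0.196]
force: [8.9, 2.5, -35.6]
width: 0.0141
finger_force: 40.1
```

I over-lifted because the shifts start from the last command, so the pads slid up the bar. I'll regrip lower.

```bash
python3 -m jog '[[0,0,5,0,0,0],[0,0,5,0,0,0],[0,0,8,0,0,-0.02],[0,0,13,0,0,-0.03],[0,0,13,0,0,-0.03]]' 0.36 40
python3 -m jog '[[0,0,0,0,0,0],[0,0,0,0,0,0],[0,0,0,0,0,0],[0,0,0,0,0,0]]' 0 30
python3 - <<'E'
from h import *
im,d,P,*_=grab('wrist','w2.png')
cv2.imwrite('pics/w2c.png',im[100:420,160:560])
im,d,P,*_=grab('scene')
k=(P[...,2]>.05)&(P[...,2]<.1)&(np.hypot(P[...,0]-.4015,P[...,1]-.302)<.03)
E
```

```text
time: 5.82
ee_pos: [0.4025, 0.3017, 0.0781]
ee_rot: [-3.141, 0.001, 0.223]
force: [-0.5, -0.4, -0.1]
width: 0.0338
finger_force: 0.0
time: 6.32
ee_pos: [0.4029, 0.302, 0.0783]
ee_rot: [-3.141, -0.0, 0.223]
force: [-0.3, -0.4, 0.9]
width: 0.0139
finger_force: 30.0
```

View pics/w2c.png

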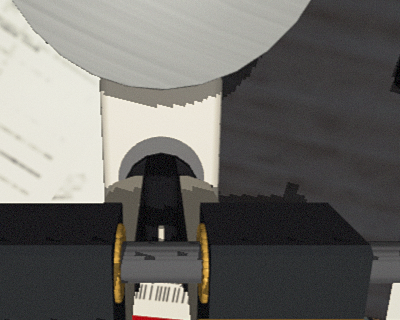

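The dial bar at (160,190) in the crop now lies along the nose, so it is at OFF. Pushing it down.

```bash
python3 -m jog '[[0,0,4,0,0,0],[0,0,8,0,0,0],[0,0,11,0,0,0],[0,0,13,0,0,0],[0,0,13,0,0,0]]' - 40
```

```text
time: 7.05
ee_pos: [0.403, 0.302, 0.0679]
ee_rot: [-3.139, -0.0, 0.222]
force: [-4.7, -2.5, 26.1]
width: 0.014
finger_force: 40.0
```

```bash
python3 -m jog '[[0,0,-2.5,0,0,0],[0,0,-2.5,0,0,0],[0,0,-2.5,0,0,0],[0,0,-12,0,0,0],[0,0,-40,0,0,0],[0,0,-80,0,0,-0.1],[0,0,-120,0,0,-0.25],[0,0,-155,0,0,-0.4],[0,0,-170,0,0,-0.55],[0,0,-170,0,0,-0.7],[0,0,-170,0,0,-0.85],[0,0,-170,0,0,-1],[0,0,-170,0,0,-1.043],[0,0,-170,0,0,-1.043]]' 0.36 40
python3 - <<'E'
from h import *
im,d,P,*_=grab('wrist','w3.png'); s=manip.read_state(); print(s['ee_pos'],s['ee_rot'])
k=(np.hypot(P[...,0]-.401,P[...,1]-.302)<.027)&(P[...,2]>.055)&(im.max(2)<110)
q=P[k]; print(np.percentile(q[:,2],[5,50,90,98])); 
q=q[q[:,2]>.065]
print(cv2.minAreaRect((q[:,:2]*1000).astype(np.float32)))
k=(np.hypot(P[...,0]-.511,P[...,1]-.327)<.05)&(P[...,2]>.106); q=P[k]; print(np.percentile(q[:,2],[50,98]),cv2.minAreaRect((q[:,:2]*1000).astype(np.float32)))
E
```

```text
time: 8.8
ee_pos: [0.4029, 0.3017, 0.2353]
ee_rot: [3.142, 0.0, 1.264]
force: [0.2, 0.0, -0.7]
width: 0.0334
finger_force: 0.0
[0.40290206 0.30171088 0.23524165] [3.14157588e+00 9.65486024e-05 1.26406407e+00]
[0.21935924 0.32982953 0.33870695 0.34007134]
((403.5638732910156, 309.4910888671875), (38.330474853515625, 50.14750289916992), 80.22840118408203)
[0.11732738 0.32108796] ((491.92822265625, 332.77020263671875), (74.96934509277344, 50.86111068725586), 77.70453643798828)
```

```bash
python3 - <<'E'
from h import *
for n in('wrist','scene'):
    im,d,P,*_=grab(n)
    k=(np.hypot(P[...,0]-.401,P[...,1]-.302)<.027)&(P[...,2]>.060)&(P[...,2]<.1)&(im.max(2)<130)
    q=P[k]; print(n,len(q))
    if len(q)>5: print(np.percentile(q[:,2],[5,50,90,98])); print(cv2.minAreaRect((q[:,:2]*1000).astype(np.float32)))
    k=(np.hypot(P[...,0]-.511,P[...,1]-.327)<.05)&(P[...,2]>.106)&(P[...,2]<.13); q=P[k]; 
    if len(q)>5: print(np.percentile(q[:,2],[50,98]),cv2.minAreaRect((q[:,:2]*1000).astype(np.float32)))
E
```

```text
wrist 806
[0.06419927 0.0748652  0.07596746 0.07652956]
((400.9144592285156, 302.46435546875), (37.83590316772461, 14.493754386901855), 13.545578002929688)
[0.11505264 0.11726191] ((512.7951049804688, 327.8714599609375), (75.47468566894531, 8.328462600708008), 78.49360656738281)
scene 122
[0.06100277 0.07183135 0.07484455 0.07640445]
((398.96856689453125, 302.62139892578125), (39.01512145996094, 13.85213565826416), 13.80268669128418)
[0.11216314 0.11603625] ((511.1630554199219, 327.4283447265625), (70.84524536132812, 8.833481788635254), 79.54197692871094)
```

The bar top is at 75 mm and 13.5° (warmer yaw about 12.9°), so the dial is OFF and down. Going to the lifter.

```bash
python3 -m jog '[[-15,11,0,0,0,0],[-45,34,0,0,0,0],[-80,60,0,0,0,0],[-115,87,0,0,0,0],[-150,113,0,0,0,0],[-185,140,0,0,0,0],[-215,162,0,0,0,0],[-233,176,0,0,0,0],[-239.5,180.8,0,0,0,0],[-239.5,180.8,0,0,0,0],[-239.5,180.8,0,0,0,0]]' 0.5 40
cat > lf.py <<'E'
from h import *
for n in('wrist','scene','side'):
    im,d,P,*_=grab(n,f'lf_{n}.png'); P=P.astype(float); I=im.astype(int)
    k=(np.hypot(P[...,0]-.503,P[...,1]-.019)<.075)&(P[...,2]>.139)&(P[...,2]<.16)&(I[...,2]>I[...,0]*1.6+10)
    q=P[k]; print(n,len(q))
    if len(q)>5: print(np.median(q[:,2]),cv2.minAreaRect((q[:,:2]*1000).astype(np.float32)))
s=manip.read_state(); print(s['ee_pos'],s['ee_rot'])
E
python3 lf.py
```

```text
time: 10.32
ee_pos: [0.5031, 0.0203, 0.2351]
ee_rot: [-3.141, -0.001, 1.268]
force: [0.2, -0.1, -0.8]
width: 0.0464
finger_force: 0.0
wrist 4132
0.14489755946481103 ((505.582275390625, 21.874935150146484), (118.44413757324219, 15.825640678405762), 72.38776397705078)
scene 223
0.14293321993152142 ((504.3947448730469, 22.431018829345703), (117.44918060302734, 17.98554039001465), 74.15707397460938)
side 194
0.14528705277100878 ((504.1344909667969, 18.308975219726562), (118.19534301757812, 16.44501304626465), 72.97781372070312)
[0.50321445 0.02020022 0.23514168] [-3.14124233e+00 -3.67650794e-04  1.26784710e+00]
```

```bash
python3 -m jog '[[1.7,1.7,12,0,0,0],[1.7,1.7,35,0,0,0],[1.7,1.7,62,0,0,0],[1.7,1.7,84,0,0,0],[1.7,1.7,96,0,0,0],[1.7,1.7,100,0,0,0],[1.7,1.7,100,0,0,0]]'
python3 -m jog '[[0,0,0,0,0,0],[0,0,0,0,0,0],[0,0,0,0,0,0],[0,0,0,0,0,0],[0,0,0,0,0,0]]' 0 50
```

```text
time: 11.35
ee_pos: [0.5058, 0.0203, 0.1353]
ee_rot: [3.141, -0.0, 1.266]
force: [0.1, -0.1, 0.1]
width: 0.0461
finger_force: 0.0
time: 11.98
ee_pos: [0.5057, 0.0202, 0.1354]
ee_rot: [3.141, -0.0, 1.266]
force: [-0.2, 0.4, 1.5]
width: 0.0156
finger_force: 50.0
```

```bash
python3 -m jog '[[0,0,-6,0,0,0],[0,0,-20,0,0,0],[0,0,-45,0,0,0],[0,0,-80,0,0,0],[0,0,-115,0,0,0],[0,0,-138,0,0,0],[0,0,-148,0,0,0],[15,-6,-148,0,0,0],[50,-20,-148,0,0,-0.02],[95,-38,-148,0,0,-0.05],[140,-57,-148,0,0,-0.08],[185,-76,-148,0,0,-0.108],[230,-94,-148,0,0,-0.108],[265,-108,-148,0,0,-0.108],[285,-117,-148,0,0,-0.108],[291.7,-119.5,-148,0,0,-0.108],[291.7,-119.5,-148,0,0,-0.108],[291.7,-119.5,-148,0,0,-0.108]]'
cat > tg.py <<'E'
from h import *
s=manip.read_state(); print(s['time'],s['ee_pos'].round(4),s['ee_rot'].round(4),s['force'].round(1))
a=s['ee_rot'][2]-np.pi/2; ex=np.array([np.cos(a),np.sin(a)]); ey=np.array([-ex[1],ex[0]])
for n in('wrist','scene','side'):
    im,d,P,*_=grab(n,f'tg_{n}.png')
    q=P.reshape(-1,3)-s['ee_pos']; X=q[:,:2]@ex; Y=q[:,:2]@ey
    for z0,z1 in((-.106,-.085),(-.08,-.03),(-.012,.012)):
        k=(q[:,2]>z0)&(q[:,2]<z1)&(abs(X)<.026)&(abs(Y)<(.066 if z0>-.02 else .02))
        if k.sum()>5: print(n,z0,k.sum(),'X',np.percentile(X[k],[2,50,98]).round(4),'Y',np.percentile(Y[k],[2,50,98]).round(4),'Z',np.percentile(q[k,2],[2,50,98]).round(4))
    k=(np.hypot(P[...,0]-.512,P[...,1]-.327)<.05)&(P[...,2]>.106)&(P[...,2]<.13); w=P[k]
    if len(w)>5: print('loop',np.percentile(w[:,2],[50,98]),cv2.minAreaRect((w[:,:2]*1000).astype(np.float32)))
E
python3 tg.py
```

```text
time: 14.22
ee_pos: [0.4799, 0.3323, 0.2832]
ee_rot: [3.141, 0.001, 1.371]
force: [-0.0, 0.3, -1.5]
width: 0.0156
finger_force: 50.0
14.225 [0.4799 0.3323 0.2832] [3.1411e+00 1.2000e-03 1.3707e+00] [-0.   0.3 -1.5]
wrist -0.106 536 X [0.0128 0.0173 0.0208] Y [-0.0114  0.0014  0.0139] Z [-0.1002 -0.0975 -0.0891]
wrist -0.012 10360 X [-0.0189 -0.001   0.0173] Y [-0.0466  0.0136  0.0593] Z [-0.0071  0.0092  0.011 ]
loop [0.11517461 0.11727315] ((512.9542236328125, 327.7981262207031), (75.14697265625, 8.008277893066406), 78.69743347167969)
scene -0.106 104 X [-0.0057 -0.0028  0.0197] Y [-0.0123  0.0014  0.0131] Z [-0.1021 -0.0983 -0.086 ]
scene -0.08 150 X [-0.0067 -0.004  -0.0012] Y [-0.0072  0.0004  0.0081] Z [-0.0788 -0.0533 -0.0308]
scene -0.012 419 X [-0.025  -0.0088  0.0029] Y [-0.0572  0.0054  0.0583] Z [-0.0092  0.0006  0.01  ]
loop [0.11286172 0.11668606] ((511.87896728515625, 327.3271179199219), (74.90403747558594, 10.272303581237793), 78.49633026123047)
side -0.106 55 X [-0.0039  0.0075  0.0202] Y [-0.0133 -0.0049  0.0147] Z [-0.1009 -0.0962 -0.0867]
side -0.08 50 X [-0.0049 -0.0012  0.0012] Y [-0.0129 -0.0055  0.0052] Z [-0.0785 -0.0536 -0.0318]
side -0.012 182 X [-0.0223  0.0003  0.0199] Y [-0.0606 -0.0111  0.0306] Z [-0.0089  0.0061  0.0115]
loop [0.11544619 0.11812143] ((510.85540771484375, 322.1695251464844), (70.94544982910156, 7.508646488189697), 78.12773895263672)
```

```bash
python3 -m jog '[[1.2,0,10,0,0,0],[1.2,0,30,0,0,0],[1.2,0,52,0,0,0],[1.2,0,72,0,0,0],[1.2,0,86,0,0,0],[1.2,0,92,0,0,0],[1.2,0,93,0,0,0],[1.2,0,93,0,0,0]]'
python3 tg.py | grep -v loop
python3 - <<'E'
import cv2
a=cv2.imread('pics/tg_scene.png')[270:400,150:290]; b=cv2.imread('pics/tg_side.png')[180:310,230:370]
import numpy as np
cv2.imwrite('pics/c4.png',cv2.resize(np.hstack([a,b]),(800,371),interpolation=cv2.INTER_CUBIC))
E
```

```text
time: 15.38
ee_pos: [0.4798, 0.3358, 0.1908]
ee_rot: [3.141, -0.001, 1.374]
force: [0.0, 0.8, -0.6]
width: 0.016
finger_force: 50.0
15.375 [0.4798 0.3358 0.1908] [ 3.1407e+00 -1.1000e-03  1.3738e+00] [ 0.   0.8 -0.6]
wrist -0.106 538 X [0.0128 0.0173 0.0208] Y [-0.0112  0.0017  0.0141] Z [-0.0995 -0.0975 -0.0891]
wrist -0.012 10377 X [-0.019  -0.001   0.0173] Y [-0.0467  0.0135  0.0593] Z [-0.0072  0.0092  0.0111]
scene -0.106 91 X [-0.0059 -0.0015  0.0189] Y [-0.0121  0.0022  0.013 ] Z [-0.1032 -0.0979 -0.0868]
scene -0.08 124 X [-0.0059 -0.0038 -0.0009] Y [-0.0074  0.0005  0.0079] Z [-0.079  -0.0529 -0.0306]
scene -0.012 236 X [-0.0241 -0.0078  0.0048] Y [-0.0581  0.0374  0.0584] Z [-0.0094  0.0031  0.0098]
side -0.106 48 X [-0.0029  0.0079  0.0202] Y [-0.0154 -0.0046  0.0141] Z [-0.101  -0.0964 -0.0869]
side -0.08 45 X [-0.0045 -0.0005  0.0017] Y [-0.0126 -0.0066  0.0074] Z [-0.078  -0.0561 -0.0312]
side -0.012 187 X [-0.0223  0.0002  0.0206] Y [-0.0605 -0.0111  0.0311] Z [-0.0101  0.0064  0.0118]
```

View pics/c4.png

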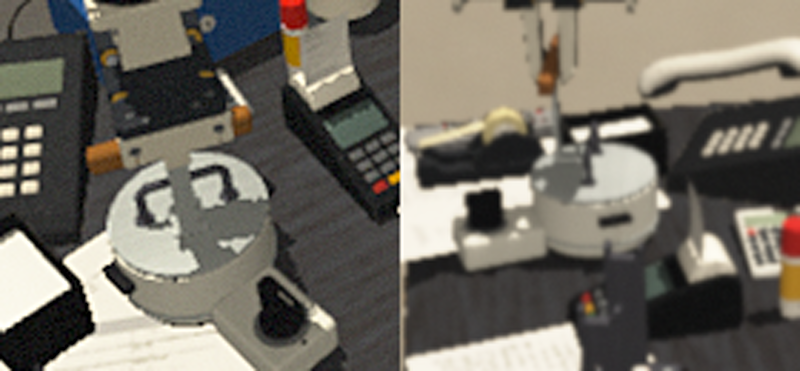

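The tongue is down on the -x side of the loop (left crop around (190,215)), clear of the lid. Sliding it under the bar.

```bash
python3 -m jog '[[-1,1,0,0,0,0],[-2,4,0,0,0,0],[-2,9,0,0,0,0],[-2,14,0,0,0,0],[-2,19,0,0,0,0],[-2,22.5,0,0,0,0],[-2,23.5,0,0,0,0],[-2,23.5,0,0,0,0]]'
python3 tg.py
```

```text
time: 16.52
ee_pos: [0.502, 0.329, 0.1901]
ee_rot: [-3.141, -0.0, 1.374]
force: [0.1, -0.7, -0.5]
width: 0.0155
finger_force: 50.0
16.525 [0.502  0.329  0.1901] [-3.1413 -0.      1.3738] [ 0.1 -0.7 -0.5]
wrist -0.106 307 X [0.0167 0.0186 0.0208] Y [-0.0109  0.0015  0.0141] Z [-0.0992 -0.091  -0.089 ]
wrist -0.08 301 X [0.0114 0.0132 0.015 ] Y [-0.011   0.0044  0.0194] Z [-0.077  -0.0747 -0.0727]
wrist -0.012 10381 X [-0.0189 -0.001   0.0173] Y [-0.0466  0.0135  0.0593] Z [-0.007   0.0092  0.011 ]
loop [0.11525222 0.11731217] ((517.5692138671875, 339.23712158203125), (50.62260055541992, 3.7722692489624023), 78.01053619384766)
scene -0.106 84 X [-0.0055 -0.0025  0.0191] Y [-0.0121  0.0011  0.0131] Z [-0.1028 -0.0984 -0.0865]
scene -0.08 159 X [-0.0069 -0.0037  0.0128] Y [-0.0176  0.0003  0.0175] Z [-0.0796 -0.0601 -0.0307]
scene -0.012 238 X [-0.0249 -0.0083  0.0026] Y [-0.0576  0.0362  0.059 ] Z [-0.0096  0.0028  0.0102]
loop [0.11364852 0.12764853] ((505.09320068359375, 327.390380859375), (72.45769500732422, 21.153127670288086), 78.19939422607422)
side -0.106 36 X [-0.0036  0.0128  0.02  ] Y [-0.0171 -0.0058  0.009 ] Z [-0.1013 -0.095  -0.0854]
side -0.08 61 X [-0.0048  0.0003  0.0139] Y [-0.0144 -0.0055  0.0127] Z [-0.0783 -0.0687 -0.0333]
side -0.012 187 X [-0.023  -0.0003  0.0204] Y [-0.061  -0.011   0.0403] Z [-0.0101  0.0061  0.0117]
loop [0.11572768 0.12790038] ((505.5774230957031, 323.2911682128906), (72.62545776367188, 18.98722267150879), 78.0030517578125)
```

```bash
python3 -m jog '[[0,0,-4,0,0,0],[0,0,-9,0,0,0],[0,0,-13,0,0,0],[0,0,-15.5,0,0,0],[0,0,-18,0,0,0],[0,0,-20.5,0,0,0],[0,0,-24,0,0,0],[0,0,-29,0,0,0],[0,0,-34,0,0,0],[0,0,-38,0,0,0],[0,0,-40,0,0,0],[0,0,-40,0,0,0]]' - 60
cat > lid.py <<'E'
from h import *
s=manip.read_state(); print(s['time'],s['ee_pos'].round(4),s['ee_rot'].round(4),s['force'].round(1))
a=s['ee_rot'][2]-np.pi/2; ex=np.array([np.cos(a),np.sin(a)]); ey=np.array([-ex[1],ex[0]])
for n in('scene','side'):
    im,d,P,*_=grab(n,f'lid_{n}.png')
    q=P-s['ee_pos']; X=q[...,:2]@ex; Y=q[...,:2]@ey; Z=q[...,2]
    k=(np.hypot(X-.011,Y)<.06)&(Z>-.15)&(Z<-.118)&~((abs(X)<.03)&(abs(Y)<.045))
    x,y,z=X[k],Y[k],Z[k]
    if k.sum()>30:
        for _ in range(4):
            A=np.c_[x,y,np.ones(len(x))]; c=np.linalg.lstsq(A,z,rcond=None)[0]; r=abs(z-A@c); m=r<max(.003,2*np.median(r)); x,y,z=x[m],y[m],z[m]
        print(n,len(x),'tilt deg x,y',np.degrees(c[:2]).round(1),'z at centre',(c[2]+.011*c[0]).round(4), 'xr',np.percentile(x,[2,98]).round(3),'yr',np.percentile(y,[2,98]).round(3))
E
python3 lid.py
```

```text
time: 18.18
ee_pos: [0.5021, 0.329, 0.2303]
ee_rot: [3.141, -0.0, 1.374]
force: [0.2, -0.2, -5.4]
width: 0.0159
finger_force: 60.0
18.175 [0.5021 0.329  0.2303] [ 3.1414e+00 -2.0000e-04  1.3739e+00] [ 0.2 -0.2 -5.4]
scene 561 tilt deg x,y [-0.1  0.1] z at centre -0.1312 xr [-0.046  0.064] yr [-0.056  0.057]
side 257 tilt deg x,y [-0.1  0.5] z at centre -0.1286 xr [-0.045  0.066] yr [-0.057  0.05 ]
```

```bash
python3 -m jog '[[0,0,-5,0,0,0],[0,0,-14,0,0,0],[0,0,-26,0,0,0],[0,0,-40,0,0,0],[0,0,-54,0,0,0],[0,0,-68,0,0,0],[0,0,-80,0,0,0],[0,0,-89,0,0,0],[0,0,-94,0,0,0],[0,0,-95,0,0,0],[0,0,-95,0,0,0]]'
cat > tv.py <<'E'
from h import *
from scipy.optimize import least_squares
for n in('scene','side'):
    im,d,P,*_=grab(n); I=im.astype(int)
    k=(np.hypot(P[...,0]-.483,P[...,1]+.335)<.1)&(P[...,2]>.002)&(P[...,2]<.02)&(I[...,2]>I[...,0]*1.5+30)
    k=cv2.morphologyEx(k.astype(np.uint8),cv2.MORPH_OPEN,np.ones((3,3)))
    cs,_=cv2.findContours(k,cv2.RETR_EXTERNAL,cv2.CHAIN_APPROX_NONE); c=max(cs,key=cv2.contourArea)[:,0]
    q=P[c[:,1],c[:,0]]; q=q[q[:,2]>.006]
    f=lambda p:np.hypot(q[:,0]-p[0],q[:,1]-p[1])-p[2]
    r=least_squares(f,[.483,-.335,.085],loss='soft_l1',f_scale=.002); print(n,len(q),r.x.round(4),np.median(P[k>0],0).round(4))
E
python3 tv.py; python3 lid.py
```

```text
time: 19.65
ee_pos: [0.5019, 0.3288, 0.3247]
ee_rot: [-3.141, 0.001, 1.374]
force: [-0.0, 0.1, -3.6]
width: 0.0152
finger_force: 60.0
scene 78 [ 0.4924 -0.3212  0.0713] [ 0.4912 -0.3124  0.0088]
side 144 [ 0.4831 -0.3389  0.0836] [ 0.4824 -0.3462  0.0109]
19.75 [0.5019 0.3288 0.3246] [-3.1407e+00  8.0000e-04  1.3739e+00] [ 0.2  0.1 -3.8]
scene 581 tilt deg x,y [ 0. -0.] z at centre -0.131 xr [-0.047  0.063] yr [-0.057  0.057]
side 269 tilt deg x,y [0.3 0.5] z at centre -0.1284 xr [-0.045  0.066] yr [-0.056  0.051]
```

```bash
python3 - <<'E'
from h import *
from scipy.optimize import least_squares
for n in('scene','side'):
    im=np.load(f'/tmp/{n}.npz')['im']; p=manip.camera_params(n); T=np.array(p['T']); fl=240/np.tan(np.radians(p['fov_y'])/2)
    h=cv2.cvtColor(im,cv2.COLOR_BGR2HSV); k=cv2.inRange(h,(8,90,110),(20,255,255))
    k=cv2.morphologyEx(k,cv2.MORPH_CLOSE,np.ones((3,3)))
    x0,x1,y0,y1=(395,460,240,300) if n=='scene' else (255,375,390,480)
    m=np.zeros_like(k); m[y0:y1,x0:x1]=k[y0:y1,x0:x1]
    c=max(cv2.findContours(m,cv2.RETR_EXTERNAL,cv2.CHAIN_APPROX_NONE)[0],key=cv2.contourArea)[:,0].astype(float)
    v=np.c_[(c[:,0]-p['cx'])/fl,(c[:,1]-p['cy'])/fl,np.ones(len(c))]@T[:3,:3].T
    q=T[:3,3]+v*((.01-T[2,3])/v[:,2])[:,None]
    f=lambda s:np.hypot(q[:,0]-s[0],q[:,1]-s[1])-s[2]
    r=least_squares(f,[.483,-.335,.085],loss='soft_l1',f_scale=.001); print(n,cv2.boundingRect(c.astype(int)),r.x.round(4),np.abs(f(r.x)).mean().round(4))
E
```

```text
scene (401, 253, 55, 38) [ 0.4832 -0.3342  0.0848] 0.0027
side (267, 402, 94, 78) [ 0.4835 -0.338   0.0858] 0.0008
```

```bash
python3 -m jog '[[-4,0.6,0,0,0,0],[-12,1.8,0,0,0,0],[-24,3.7,0,0,0,0],[-40,6.2,0,0,0,0],[-60,9.2,0,0,0,0],[-84,12.9,0,0,0,0],[-110,16.9,0,0,0,0],[-138,21.2,0,0,0,0],[-166,25.5,0,0,0,0],[-194,29.8,0,0,0,0],[-222,34.1,0,0,0,0],[-250,38.5,0,0,0,0],[-278,42.8,0,0,0,0],[-306,47.1,0,0,0,0],[-334,51.4,0,0,0,0],[-362,55.7,0,0,0,0],[-388,59.7,0,0,0,0],[-408,62.8,0,0,0,0],[-420,64.6,0,0,0,0],[-424,65.2,0,0,0,0]]'
python3 lid.py
```

```text
time: 22.35
ee_pos: [0.4826, -0.1006, 0.3253]
ee_rot: [3.141, -0.0, 1.372]
force: [0.3, 0.4, -4.0]
width: 0.0157
finger_force: 60.0
22.35 [ 0.4826 -0.1006  0.3253] [ 3.1414e+00 -1.0000e-04  1.3721e+00] [ 0.3  0.4 -4. ]
scene 375 tilt deg x,y [ 1.3 -0.2] z at centre -0.1309 xr [-0.046  0.066] yr [-0.055  0.057]
side 632 tilt deg x,y [0.8 0.4] z at centre -0.1287 xr [-0.045  0.066] yr [-0.057  0.05 ]
```

```bash
python3 -m jog '[[-4,0.6,0,0,0,0],[-12,1.9,0,0,0,0],[-24,3.7,0,0,0,0],[-40,6.2,0,0,0,0],[-60,9.3,0,0,0,0],[-82,12.7,0,0,0,0],[-106,16.4,0,0,0,0],[-130,20.1,0,0,0,0],[-154,23.8,0,0,0,0],[-177,27.3,0,0,0,0],[-197,30.4,0,0,0,0],[-213,32.9,0,0,0,0],[-224,34.6,0,0,0,0],[-230,35.5,0,0,0,0],[-231.8,35.8,0,0,0,0],[-231.8,35.8,0,0,0,0],[-231.8,35.8,0,0,0,0]]'
python3 lid.py
cat > cen.py <<'E'
from h import *
from scipy.optimize import least_squares
import sys
def edge(n,lo,hi,win,z,r0,c0):
    im,d,P,*_=grab(n); p=manip.camera_params(n); T=np.array(p['T']); fl=240/np.tan(np.radians(p['fov_y'])/2)
s=manip.read_state(); zl=float(sys.argv[1]) # flange top height
for n in('scene','side'):
    im,d,P,*_=grab(n,f'cen_{n}.png'); I=im.astype(int)
    k=(np.hypot(P[...,0]-.483,P[...,1]+.335)<.085)&(abs(P[...,2]-zl)<.012)&(I.max(2)-I.min(2)<50)&(I.max(2)>70)
    if k.sum()>50:
        q=(P[k][:,:2]*1000).astype(np.float32); print(n,k.sum(),'lid circ',cv2.minEnclosingCircle(q),'rect',cv2.minAreaRect(q))
E
python3 cen.py 0.194
```

```text
time: 24.58
ee_pos: [0.473, -0.3332, 0.3252]
ee_rot: [-3.142, -0.001, 1.375]
force: [-0.2, 0.5, -3.6]
width: 0.0158
finger_force: 60.0
24.575 [ 0.473  -0.3332  0.3252] [-3.1416e+00 -6.0000e-04  1.3750e+00] [-0.2  0.5 -3.6]
scene 288 tilt deg x,y [ 1.1 -0.4] z at centre -0.1309 xr [-0.046  0.066] yr [-0.055  0.057]
side 1289 tilt deg x,y [0.5 0.4] z at centre -0.1286 xr [-0.045  0.066] yr [-0.057  0.051]
scene 841 lid circ ((483.170654296875, -335.96246337890625), 66.53765106201172) rect ((481.9457092285156, -331.8830871582031), (125.98345184326172, 121.23117065429688), 38.899593353271484)
side 2750 lid circ ((484.67071533203125, -336.239990234375), 65.35626983642578) rect ((483.885009765625, -336.2992858886719), (129.6384735107422, 124.96063232421875), 86.95230865478516)
```

View pics/cen_side.png

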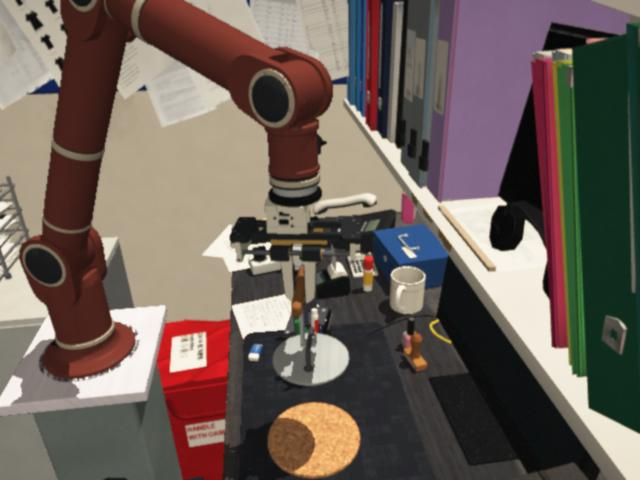

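The lid hangs level at (311,358), centred over the trivet at (314,440). Lowering it.

```bash
python3 -m jog '[[0,0,4,0,0,0],[0,0,12,0,0,0],[0,0,24,0,0,0],[0,0,40,0,0,0],[0,0,58,0,0,0],[0,0,76,0,0,0],[0,0,94,0,0,0],[0,0,112,0,0,0],[0,0,128,0,0,0],[0,0,142,0,0,0],[0,0,152,0,0,0],[0,0,158,0,0,0],[0,0,161,0,0,0],[0,0,163,0,0,0],[0,0,164,0,0,0],[0,0,165,0,0,0],[0,0,165,0,0,0]]'
python3 lid.py
python3 -m jog '[[0,0,1,0,0,0],[0,0,2,0,0,0],[0,0,3,0,0,0],[0,0,4,0,0,0],[0,0,5,0,0,0],[0,0,6,0,0,0],[0,0,7,0,0,0],[0,0,8,0,0,0],[0,0,9,0,0,0],[0,0,10,0,0,0],[0,0,10,0,0,0]]'
python3 lid.py
```

```text
time: 26.9
ee_pos: [0.4728, -0.3339, 0.1602]
ee_rot: [3.141, 0.0, 1.374]
force: [0.3, 0.3, -4.0]
width: 0.0153
finger_force: 60.0
26.9 [ 0.4728 -0.3339  0.1602] [3.1415 0.     1.3739] [ 0.3  0.3 -4. ]
scene 259 tilt deg x,y [1.1 0.1] z at centre -0.1312 xr [-0.047  0.066] yr [-0.057  0.056]
side 1216 tilt deg x,y [0.6 0.5] z at centre -0.1288 xr [-0.045  0.067] yr [-0.057  0.053]
time: 28.38
ee_pos: [0.4727, -0.3339, 0.1501]
ee_rot: [-3.141, -0.0, 1.374]
force: [0.0, -0.2, -1.7]
width: 0.0158
finger_force: 60.0
28.375 [ 0.4727 -0.3339  0.1501] [-3.1414e+00 -1.0000e-04  1.3739e+00] [ 0.  -0.2 -1.7]
scene 267 tilt deg x,y [0.8 0.1] z at centre -0.1267 xr [-0.045  0.067] yr [-0.057  0.057]
side 1170 tilt deg x,y [0.3 0.8] z at centre -0.1242 xr [-0.045  0.067] yr [-0.057  0.052]
```

```bash
python3 -m jog '[[0,0,2,0,0,0],[0,0,5,0,0,0],[0,0,8,0,0,0],[0,0,10.5,0,0,0],[0,0,12,0,0,0],[0,0,12,0,0,0],[0,-2,12,0,0,0],[0,-6,12,0,0,0],[0,-11,12,0,0,0],[0,-16,12,0,0,0],[0,-21,12,0,0,0],[0,-25,12,0,0,0],[0,-27,12,0,0,0],[0,-27,12,0,0,0]]'
python3 lid.py; python3 tg.py >/dev/null
python3 - <<'E'
import cv2, numpy as np
a=cv2.imread('pics/tg_side.png')[290:480,220:420]
cv2.imwrite('pics/c6.png',cv2.resize(a,(600,570),interpolation=cv2.INTER_CUBIC))
E
```

```text
time: 30.22
ee_pos: [0.4462, -0.3287, 0.1382]
ee_rot: [3.141, 0.0, 1.374]
force: [-0.7, 0.2, -1.7]
width: 0.0154
finger_force: 60.0
30.225 [ 0.4462 -0.3287  0.1382] [3.1415 0.     1.3737] [-0.7  0.2 -1.7]
scene 127 tilt deg x,y [ 2.  -0.3] z at centre -0.1282 xr [-0.046  0.014] yr [-0.056  0.057]
side 354 tilt deg x,y [0.4 0.2] z at centre -0.1268 xr [-0.044  0.021] yr [-0.059  0.046]
```

View pics/c6.png

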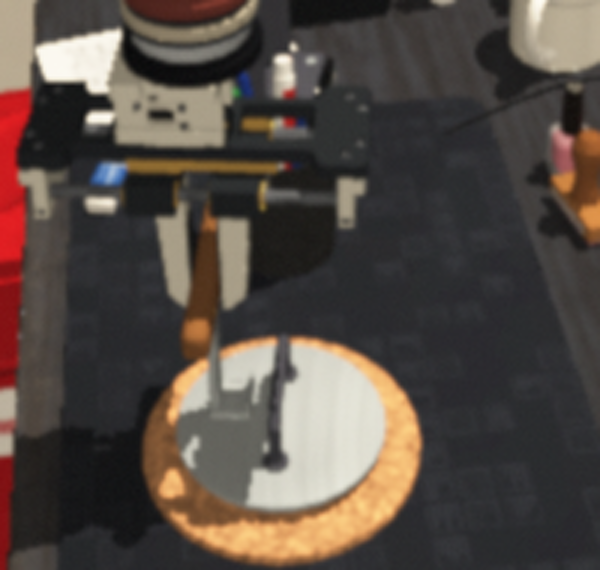

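The lid (280,425 in the crop) sits on the trivet and the tongue is clear of the bar. Taking the lifter back.

```bash
python3 -m jog '[[0,0,-5,0,0,0],[0,0,-18,0,0,0],[0,0,-42,0,0,0],[0,0,-75,0,0,0],[0,0,-110,0,0,0],[0,0,-138,0,0,0],[0,0,-152,0,0,0],[12,0,-152,0,0,0],[40,-1,-152,0,0,0],[80,-2,-152,0,0,0.02],[125,-3.5,-152,0,0,0.04],[170,-5,-152,0,0,0.06],[215,-6,-152,0,0,0.08],[260,-7.5,-152,0,0,0.1],[300,-8.5,-152,0,0,0.108],[330,-9.5,-152,0,0,0.108],[348,-10,-152,0,0,0.108],[354,-10,-152,0,0,0.108],[354,-10,-152,0,0,0.108],[354,-10,-152,0,0,0.108]]'
python3 tg.py | grep -v loop
```

```text
time: 32.98
ee_pos: [0.5056, 0.0189, 0.2901]
ee_rot: [3.142, 0.001, 1.263]
force: [-0.5, -0.2, -1.8]
width: 0.0156
finger_force: 60.0
32.975 [0.5056 0.0189 0.2901] [3.1415e+00 8.0000e-04 1.2632e+00] [-0.5 -0.2 -1.8]
wrist -0.106 539 X [0.0127 0.0172 0.0207] Y [-0.0112  0.0014  0.0139] Z [-0.0997 -0.0974 -0.089 ]
wrist -0.012 10360 X [-0.0189 -0.001   0.0172] Y [-0.0466  0.0136  0.0592] Z [-0.0072  0.0092  0.0111]
scene -0.106 77 X [-0.0056 -0.0012  0.02  ] Y [-0.0113  0.006   0.0133] Z [-0.1031 -0.0974 -0.0857]
scene -0.08 118 X [-0.006  -0.0036  0.0005] Y [-0.0061  0.002   0.0088] Z [-0.0788 -0.0547 -0.0304]
scene -0.012 408 X [-0.0244 -0.0082  0.0035] Y [-0.0554  0.0095  0.0587] Z [-0.0089  0.0027  0.0099]
side -0.106 92 X [-0.0033  0.0078  0.0209] Y [-0.0144 -0.0058  0.0132] Z [-0.1006 -0.0969 -0.0866]
side -0.08 78 X [-0.0039  0.0001  0.0023] Y [-0.0102 -0.0057  0.0071] Z [-0.0784 -0.0543 -0.0311]
side -0.012 306 X [-0.0221  0.0019  0.0213] Y [-0.0608 -0.0114  0.0237] Z [-0.0098  0.0064  0.0118]
```

```bash
python3 -m jog '[[1.2,0,8,0,0,0],[1.2,0,25,0,0,0],[1.2,0,50,0,0,0],[1.2,0,78,0,0,0],[1.2,0,103,0,0,0],[1.2,0,122,0,0,0],[1.2,0,132,0,0,0],[1.2,0,135,0,0,0],[1.2,0,135,0,0,0]]'
```

```text
time: 34.25
ee_pos: [0.5065, 0.0216, 0.1555]
ee_rot: [3.141, -0.0, 1.266]
force: [0.1, -0.5, -1.2]
width: 0.0159
finger_force: 60.0
```

```bash
python3 -m jog '[[-1.3,-0.4,3,0,0,0],[-1.3,-0.4,7,0,0,0],[-1.3,-0.4,11,0,0,0],[-1.3,-0.4,15,0,0,0],[-1.3,-0.4,17.5,0,0,0],[-1.3,-0.4,19,0,0,0],[-1.3,-0.4,20,0,0,0],[-1.3,-0.4,20,0,0,0]]'
```

```text
time: 35.25
ee_pos: [0.5053, 0.0205, 0.1354]
ee_rot: [3.142, -0.0, 1.266]
force: [-0.5, -0.7, 0.9]
width: 0.0157
finger_force: 60.0
```

Seated at the original pose with light contact. Releasing and lifting clear.

```bash
python3 -m jog '[[0,0,0,0,0,0],[0,0,0,0,0,0],[0,0,0,0,0,0],[0,0,-3,0,0,0],[0,0,-15,0,0,0],[0,0,-40,0,0,0],[0,0,-75,0,0,0],[0,0,-110,0,0,0],[0,0,-135,0,0,0],[0,0,-145,0,0,0],[0,0,-145,0,0,0],[0,0,-145,0,0,0]]' 0.5 40
python3 lf.py; python3 cen.py 0.025
python3 - <<'E'
from h import *
im,d,P,*_=grab('scene','end.png')
k=(np.hypot(P[...,0]-.401,P[...,1]-.302)<.027)&(P[...,2]>.060)&(P[...,2]<.1)&(im.max(2)<130); q=P[k]
print('dial',np.percentile(q[:,2],[50,98]),cv2.minAreaRect((q[:,:2]*1000).astype(np.float32)))
b=cv2.imread('pics/cen_side.png')
cv2.imwrite('pics/end2.png',np.hstack([cv2.resize(im[220:420,130:500],(400,216)),cv2.resize(b[200:480,200:460],(201,216))]).repeat(1,0))
E
```

```text
time: 36.75
ee_pos: [0.5046, 0.0205, 0.2791]
ee_rot: [-3.139, 0.001, 1.266]
force: [-0.6, 0.4, 0.2]
width: 0.0467
finger_force: 0.0
wrist 3015
0.1448367877297873 ((505.2495422363281, 22.61579132080078), (117.70860290527344, 15.536523818969727), 72.18206024169922)
scene 218
0.14313586304451864 ((502.573974609375, 22.441425323486328), (117.79888153076172, 18.48887062072754), 72.62348937988281)
side 197
0.14493977592271923 ((504.0694580078125, 19.503276824951172), (121.17642211914062, 15.265667915344238), 72.5052719116211)
[0.50484915 0.02049813 0.27918054] [-3.13957060e+00  8.66839435e-04  1.26581699e+00]
scene 826 lid circ ((483.4299621582031, -334.7622985839844), 65.53582763671875) rect ((482.76885986328125, -333.942138671875), (123.82038116455078, 124.21955108642578), 52.63526153564453)
side 2847 lid circ ((483.85784912109375, -336.1922607421875), 65.28667449951172) rect ((482.71044921875, -336.4402160644531), (128.0263671875, 124.71900177001953), 80.32936096191406)
dial [0.07231767 0.07563116] ((400.6114501953125, 302.69268798828125), (39.564640045166016, 13.485591888427734), 10.709405899047852)
```

View pics/end.png

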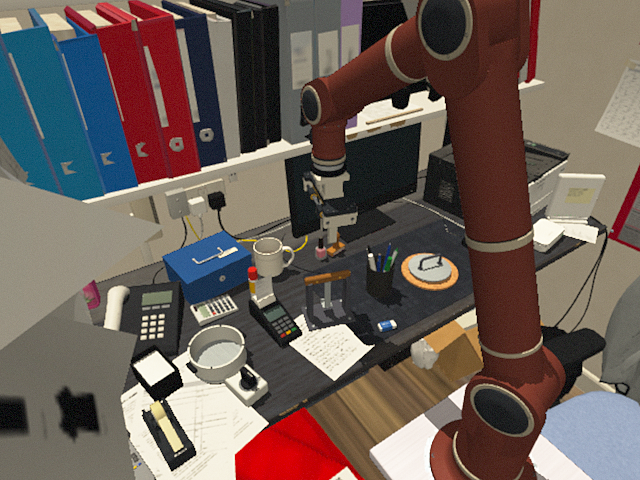

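View pics/cen_side.png

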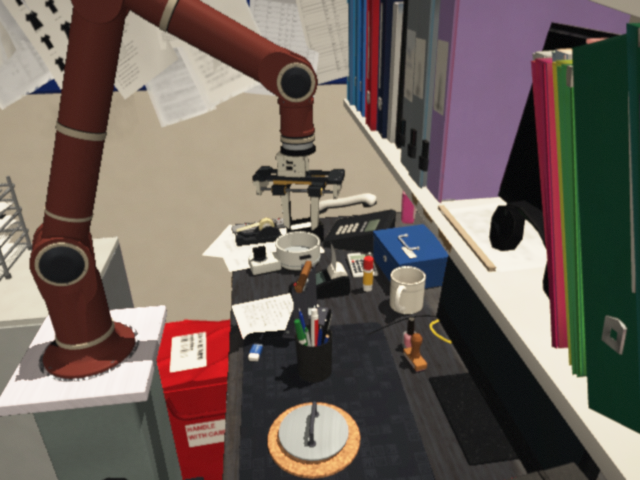

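The dial at (248,380) is at OFF and down, the lid at (430,268) is centred on the trivet, the lifter at (328,280) hangs in its stand, and nothing else looks moved. Handing in.

```bash
python3 -c "
from cell import manip
print(manip.sign_off())"
```

```text
the job is handed in; nothing more can be done
None
```

I handed the job in at about 37 s: in the final images the dial is at OFF and fully down, the lid lies centred on the trivet, the lifter hangs in its stand and nothing else looks moved; I over-pulled the dial while turning it (36 N at the wrist) and regripped, and no verdict came back.

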